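# Park the mouse bungee and block it with the weight

### The arm

A 7-joint arm with a two-finger parallel gripper is mounted at the origin on the work surface. World frame = base frame: x ahead of the robot, y to its left, z up, the work surface at z = 0. Lengths are in m, angles in degrees, forces in N, time in s.
With the tool pointing down it reaches from about 0.425 to 0.875 m from the base axis. Payload 9.9 kg.
Tool frame: the origin (TCP) lies between the finger pads; the fingertips stand 11 mm ahead of it and the grasp point (between the pads) lies 8 mm behind it (manip.tip_extent is the z of the fingertips in the tool frame, in m); z points along the fingers, y is the line along which they close (so a half turn about z gives the same grasp; the last joint's range is limited). The gripper opens to 85 mm and grips with 20 to 120 N. Pads are 22 mm wide; open, the fingers measure 114 mm over their backs; the gripper's body (76 mm by 85 mm) begins 54 mm behind the grasp point. The pads swing forward as they close: fully open they stand 13 mm farther back than shut.
Start: joints at [67.735, 32.985, 1.427, 82.34, -0.859, 64.687, -3.237], TCP at [0.203, -0.644, 0.221] pointing down, gripper open.
Joint ranges: [-157.87, 157.87], [-19.46, 123.44], [-87.15, 90], [11.01, 140.99], [-62.26, 242.26], [9.8, 113.94], [-161.44, 161.44]. Speed limits (degrees/s): [127.2, 127.2, 172.46, 172.46, 180, 180, 180].

### API

Orientations are given as a 3x3 rotation matrix whose columns are the frame's x, y, z axes.
In Python, from rig import manip gives the robot as it stands. Calls block until the motion is done:
- manip.move_ptp(position, orientation): joint-space move of the TCP to a pose.
- manip.line_to(position, attitude=None, vel=0.15, max_force=None): straight line of the TCP; attitude=None keeps the orientation; vel is the mean speed in m/s. With max_force (N) it stops when the force on the tool has changed by that much, and returns True; else False.
- manip.movej(angles): joint-space move.
- manip.grip(opening, force=None): opening from 0.0 (shut) to 1.0 (fully open); force is the grip in N (None keeps the last); returns when the fingers have stopped.
- manip.wait(seconds).
- manip.inverse_kinematics(position, orientation): joint angles nearest the present ones, or None.
- manip.observe(): the state.
- manip.camera(name): name is "side" or "top"; returns a dict with "pixels" (384x512x3 uint8, blue, green, red), "fx", "fy", "cx", "cy" (pixels), "xyz" and "orientation" of the camera in the world. Camera axes: x right, y down, z forward; pixel columns grow to the right and rows downward; lengths in m; the calibration is good to about 2 mm. A picture is of the moment at which its call begins. There is no depth.
A pose or a line that the arm cannot do raises manip.PlanningError and nothing moves.
- manip.job_done(): hands the job in; it is judged then, once.
The state is a dict: "time": time; "joints": joint angles; "qvel": joint speeds; "joint_efforts": joint torques, N m; "tool_pos": TCP position; "tcp_rot": TCP orientation; "force": force on the tool from outside, world axes, zero at the start; "torque": the same for the moment, N m; "grip_width": opening from 0.0 (shut) to 1.0 (fully open); "gripper_force": force on a finger pad.
Only numpy, scipy, OpenCV 4.12 (cv2) and the standard library are available. Lean on these libraries where they do the work, as an engineer would, in place of code of your own. Each camera call takes 0.05 s, during which the arm holds its last target. There are 200 camera calls.

### The job

First push the black mouse bungee by itself along the desk until the back edge of its foot (the end nearer the stalk) is flat against the side of the wooden box that faces it, about midway along that side. Then push the rubber-covered weight up behind it until its long side is flat against the front edge of the bungee's foot, centred on it, so that the bungee cannot creep. Push with the fingertips rather than picking up: lift nothing and tip nothing, keep the box's flap shut, leave everything else on the desk where it is, and finish clear of everything.

Things in the scene. Friction and masses are not known exactly. Their poses are not given: they have to be found in the camera images.
- bungee: Black aluminium mouse bungee, loose, about 350 g. Foot 80 mm (x) by 100 mm (y) by 18 mm high; a thin stalk stands 30 mm towards +y from the middle and arches back to two prongs at y = +8 mm, 145 mm high in all. Origin: centre of the foot's underside. +y edge (nearer the stalk): back edge, goes to the box; -y edge: front edge, to push on. It slides on the desk.
- bungee_back (a point): Middle of the back (+y) edge face of the bungee's foot, 9 mm above the desk, 50 mm from the bungee's origin.
- weight: Black rubber-covered steel bar weight with a bare steel strip on top, loose, about 700 g, 120 mm long (x) by 40 mm (y) by 36 mm high. Origin: centre of its underside. Its +y long side faces roughly towards the bungee at the start. It slides on the desk.
- weight_face (a point): Middle of the weight's +y long side, 18 mm above the desk, 20 mm from the weight's origin.
- box: Wooden box with a hinged lid, fixed to the desk, 170 mm (x) by 120 mm (y) by 62 mm high, 70 mm with the lid, a brass knob near the lid's -x edge. Origin: centre of its underside. Its -y side, 60 mm from the origin and 170 mm long, faces the bungee, which is parked against it.
- flap (a joint): Hinge of the box's lid, rad: 0 shut, growing as it opens. It stays shut by its weight.
- controller: Orange plastic game controller, loose bystander, about 100 x 170 x 48 mm. Origin: centre of its underside.
- tumbler: Frosted glass tumbler, loose bystander, 72 mm across, 110 mm high. Origin: centre of its underside.
- mouse: Black computer mouse, loose bystander, 118 x 60 x 36 mm. Origin: centre of its underside.
- can: Bare aluminium drink can, loose bystander, 66 mm across, 115 mm high. Origin: centre of its underside.
- hub: Aluminium port hub, loose bystander, 45 x 100 x 20 mm. Origin: centre of its underside.
- cardbox: Small cardboard box, loose bystander, 65 x 90 x 22 mm. Origin: centre of its underside.
Mind the look-alikes: they are no part of the job. What is shaped like the weight but pink is not meant.

How it is judged (in metres and radians):
On the way, in this order (a step that is already met when the one before it is completed fails the run):
1. the bungee's foot is flat against the side of the box that faces it, about midway along it, the weight not yet against it (y of bungee_back in the frame of box above -0.065 m and x of bungee_back in the frame of box between -0.03 and 0.03 m and angle between the y axis of bungee and the y axis of box, either way round below 0.09 rad), for 0.2 s.
2. the weight's long side is flat against the front edge of the bungee's foot and centred on it, the bungee still against the box (all of step 1 and y of weight_face in the frame of bungee above -0.056 m and x of weight_face in the frame of bungee between -0.02 and 0.02 m and angle between the y axis of weight and the y axis of bungee, either way round below 0.1 rad), for 0.2 s.
At the end, for the whole second after the job is handed in: Bungee foot's back edge within 5 mm of the box side that faces it, within 30 mm of that side's middle, square within 0.09 rad; weight's long side within 6 mm of the foot's front edge, centred within 20 mm, square within 0.1 rad; both at rest on the desk (all of step 2 and linear speed of each of bungee, weight below 0.01 m/s and height (world z) of each of bungee, weight below 0.006 m); the robot touches nothing.
It fails at once if the bungee or the weight is lifted off the desk (height (world z) of any of bungee, weight above 0.01 m).
It fails at once if the bungee or the weight is tipped (angle between any of bungee, weight's own z axis and vertical above 0.2 rad).
It fails at once if the box's flap is opened (value of joint flap above 0.1 rad).
It fails at once if another thing on the desk is displaced (distance of any of controller, tumbler, mouse, can, hub, cardbox from where it was at the start of the episode above 0.02 m).
It also fails if it takes over 72 s, if anything falls off the work surface, if the arm or the gripper's body presses on something with over 40 N, if the wrist force passes 120 N, or if a joint passes its speed limit or range.

## Working session

There is one attempt and no reset: what is moved stays moved. The work goes in short steps, each a Python script; the robot and the scene stay as the last script left them, time stands still between calls to the robot, and variables do not carry over. Pictures are saved under pics/ and viewed, at most 10 in all, crops included, and the job is handed in when it is done.

```bash
mkdir -p pics; cat > h.py <<'E'
import numpy as np, cv2
from rig import manip
def snap(name,fn=None):
    c=manip.camera(name)
    if fn: cv2.imwrite('pics/'+fn,c['pixels'])
    return c
def ray(c,u,v,z):
    d=np.array(c['orientation'])@np.array([(u-c['cx'])/c['fx'],(v-c['cy'])/c['fy'],1]); o=np.array(c['xyz'])
    return o+d*(z-o[2])/d[2]
def proj(c,p):
    q=np.array(c['orientation']).T@(np.array(p)-np.array(c['xyz'])); return c['cx']+c['fx']*q[0]/q[2],c['cy']+c['fy']*q[1]/q[2]
E
python3 - <<'E'
from h import *
import pickle
for n in('top','side'):
    c=snap(n); pickle.dump(c,open(n+'.pkl','wb')); print(n,c['xyz'],c['orientation'],c['fx'],c['cx'],c['cy'])
    cv2.imwrite(f'pics/{n}0.png',cv2.resize(c['pixels'],(800,600),interpolation=cv2.INTER_CUBIC))
print(manip.observe()['time'],manip.observe()['tcp_rot'])
E
```

```text
top [ 0.47638757 -0.10193193  1.72768911] [[ 0.01107955 -0.99914479  0.03983626]
 [-0.99993237 -0.01121152 -0.00309094]
 [ 0.00353493 -0.03979932 -0.99920144]] 488.88964400844844 258.0054483707662 192.27909275284694
side [0.22664764 0.63257871 0.97082022] [[-0.89888913 -0.34274057  0.27299676]
 [-0.43778174  0.67604819 -0.59271072]
 [ 0.01858704 -0.65229422 -0.75773793]] 364.146393676895 254.77898132657833 194.48014644147173
0.1 [[ 9.53901345e-01  3.00119933e-01 -4.98992912e-04]
 [ 3.00120342e-01 -9.53900334e-01  1.39023557e-03]
 [-5.87521000e-05 -1.47590550e-03 -9.99998909e-01]]
```

View pics/top0.png

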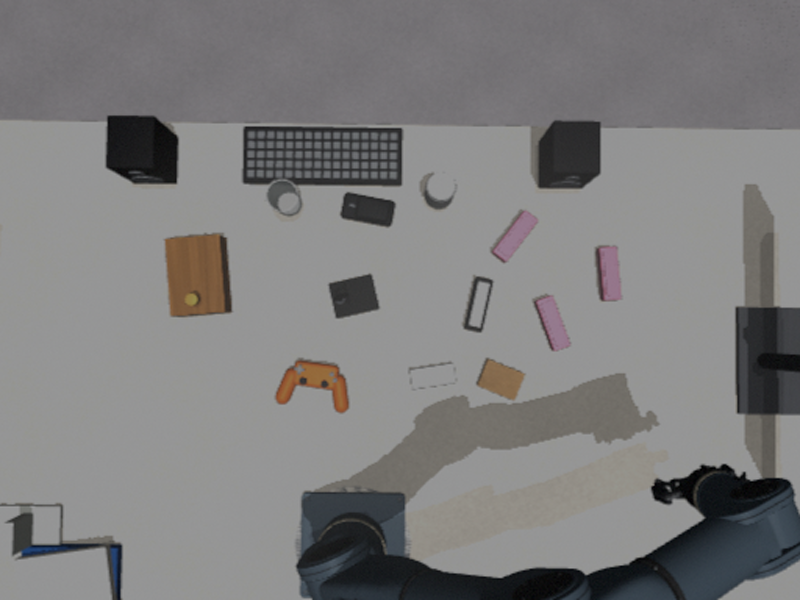

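View pics/side0.png

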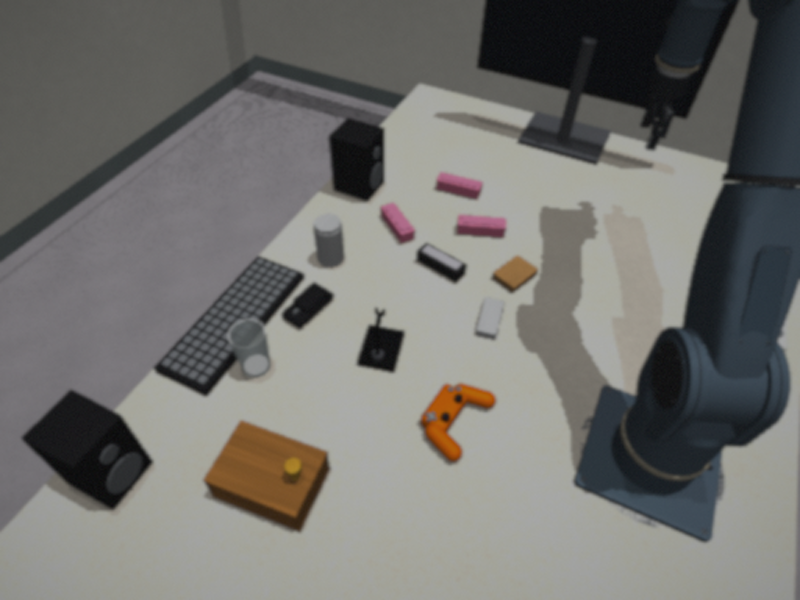

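The top view shows the candidates for each object, in 800x600 pixels:
- **Weight:** the black bar with a steel strip at (479,304) fits. The pink bars at (515,236), (609,273) and (552,322) are look-alikes, and so is the hub at (432,376).
- **Bungee:** the square black foot at (354,296) fits. The mouse at (368,209) is the other black object.
- **Box:** at (198,275), with its knob at (192,299).

I'll check the choice in a close crop.

```bash
python3 - <<'E'
from h import *
import pickle
c=pickle.load(open('top.pkl','rb'))
cr=c['pixels'][140:220,100:200]; cv2.imwrite('pics/c1.png',cv2.resize(cr,None,fx=7,fy=7,interpolation=cv2.INTER_CUBIC))
cr=c['pixels'][140:220,200:320]; cv2.imwrite('pics/c2.png',cv2.resize(np.clip(cr*1.3,0,255).astype('uint8'),None,fx=6.5,fy=6.5,interpolation=cv2.INTER_CUBIC))
E
```

```text
(no output)
```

View pics/c1.png

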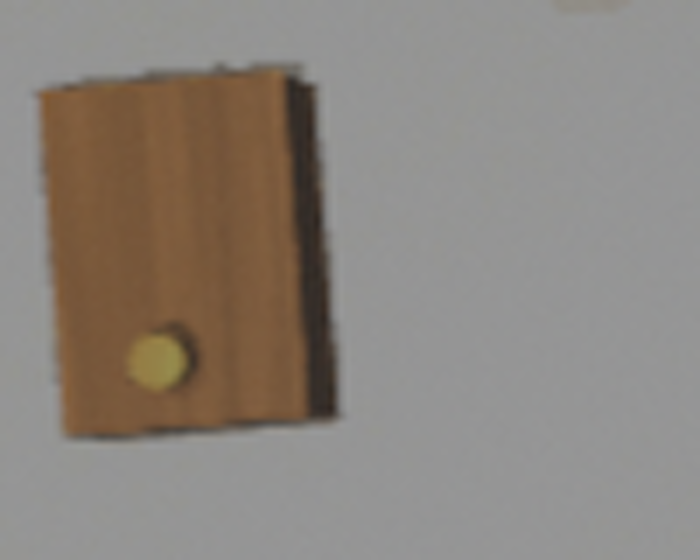

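View pics/c2.png

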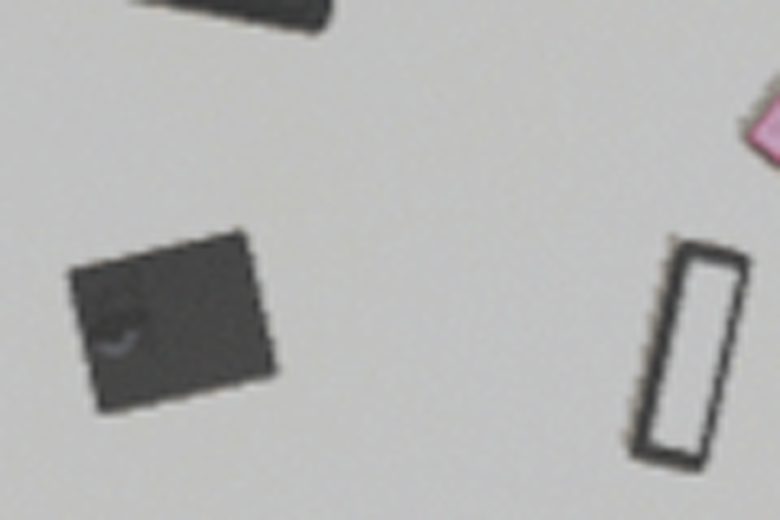

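```bash
python3 - <<'E'
from h import *
import pickle
c=pickle.load(open('top.pkl','rb'))
def f(n,pts,s,ox,z):
    P=np.array([ray(c,(u+.5)/s-.5+ox,(v+.5)/s-.5+140,z)[:2] for u,v in pts]) # order: +x+y, +x-y, -x-y, -x+y
    ex=(P[0]+P[1]-P[2]-P[3])/2; ey=(P[0]+P[3]-P[1]-P[2])/2
    print(n,P.mean(0).round(4),'dims',np.linalg.norm(ex).round(4),np.linalg.norm(ey).round(4),'yaw by x,y',np.degrees(np.arctan2(ex[1],ex[0])).round(2),np.degrees(np.arctan2(-ey[0],ey[1])).round(2),P.round(3).tolist())
f('box',[(40,90),(288,72),(307,418),(65,435)],7,100,.070)
f('bun',[(70,270),(243,231),(277,375),(100,411)],6.5,200,.018)
f('wt',[(683,238),(748,255),(702,470),(632,456)],6.5,200,.036)
for n,u,v,z in[('ctrlTop',320,360,.04),('ctrlR',345,405,.03),('ctrlhornL',280,400,.03),('mouse',368,225,.03),('can',440,205,.0),('hub',410,380,.02),('hub',455,365,.02),('card',480,385,.022),('pink',552,350,.03),('tumb',290,215,0)]:
    print(n,ray(c,u*.64,v*.64,z).round(3))
E
```

```text
box [0.5935 0.3465] dims 0.1684 0.1189 yaw by x,y 4.89 4.75 [[0.672, 0.414], [0.682, 0.294], [0.514, 0.281], [0.505, 0.398]]
bun [0.5546 0.0045] dims 0.0788 0.0963 yaw by x,y 13.42 12.76 [[0.582, 0.06], [0.604, -0.033], [0.526, -0.052], [0.506, 0.043]]
wt [ 0.5393 -0.2732] dims 0.1184 0.0369 yaw by x,y -12.2 -12.31 [[0.601, -0.268], [0.593, -0.303], [0.478, -0.279], [0.485, -0.242]]
ctrlTop [0.41  0.075 0.04 ]
ctrlR [0.311 0.019 0.03 ]
ctrlhornL [0.321 0.163 0.03 ]
mouse [ 0.712 -0.027  0.03 ]
can [ 0.764 -0.189  0.   ]
hub [ 0.367 -0.124  0.02 ]
hub [ 0.402 -0.224  0.02 ]
card [ 0.358 -0.28   0.022]
pink [ 0.438 -0.439  0.03 ]
tumb [0.737 0.152 0.   ]
```

```bash
cat >> h.py <<'E'
T=np.radians(15)
BOX=np.array([.5935,.3465]); BY=np.radians(4.8)
Rb=np.array([[np.cos(BY),-np.sin(BY)],[np.sin(BY),np.cos(BY)]])
def b2w(x,y): return BOX+Rb@np.array([x,y])
def pose(xy,head,zc=.010,sign=1,ext=None):
    """front lower edge of fingers at xy, height zc; pushing along heading (rad)"""
    ext=manip.tip_extent if ext is None else ext
    d=np.array([np.cos(head),np.sin(head),0]); Z=np.array([0,0,1.])
    f=np.cos(T)*d+np.sin(T)*Z; z=np.sin(T)*d-np.cos(T)*Z; x=sign*f
    return np.array([*xy,zc])-.011*f-ext*z, np.column_stack([x,np.cross(z,x),z])
def st():
    o=manip.observe(); return round(o['time'],2),np.round(o['tool_pos'],4),np.round(o['force'],1)
E
python3 - <<'E'
from h import *
print(manip.tip_extent); manip.grip(.5); print(manip.tip_extent,manip.observe()['grip_width'])
for xy,h,n in[(b2w(-.135,-.3376),BY,'side'),(b2w(-.04,-.3376),BY,'side2'),(b2w(0,-.41),BY+np.pi/2,'fr'),(b2w(0,-.16),BY+np.pi/2,'fr2'),((.53,-.33),np.radians(70),'w'),(b2w(0,-.2),BY+np.pi/2,'w2')]:
  for s in(1,-1):
    for z in(.01,.2):
        q=manip.inverse_kinematics(*pose(xy,h,z,s)); print(n,s,z,None if q is None else np.round(q))
E
```

```text
0.011
0.011 0.4961692296242596
side 1 0.01 [ 11.  33. -24. 138. 108.  14. 161.]
side 1 0.2 [  16.   11.  -25.  125.   11.   31. -102.]
side -1 0.01 [ 40.  51. -74. 137.  89.  52.  -2.]
side -1 0.2 [ 46.  18. -65. 124.  32.  37.  55.]
side2 1 0.01 [  11.   37.  -24.  125.   69.   16. -158.]
side2 1 0.2 [   8.   18.  -18.  114.   11.   35. -102.]
side2 -1 0.01 [  8.  36. -20. 125.  66.  13.  25.]
side2 -1 0.2 [ 32.  24. -52. 113.  33.  41.  57.]
fr 1 0.01 [ 27.  47. -28.  96.   8.  44.   6.]
fr 1 0.2 [ 29.  35. -31.  86.   3.  65.   6.]
fr -1 0.01 [   2.   46.   16.   97.  -35.   49. -136.]
fr -1 0.2 [   0.   34.   18.   87.  -26.   68. -147.]
fr2 1 0.01 [  5.  45. -28. 102.   8.  34. -16.]
fr2 1 0.2 [ 11.  33. -38.  92.   6.  56. -19.]
fr2 -1 0.01 [ -18.   43.   10.  103.  -37.   39. -156.]
fr2 -1 0.2 [ 27.  46. -74.  92.  34.  67. 136.]
w 1 0.01 [ 49.  45. -19.  97.  -1.  43.  16.]
w 1 0.2 [ 49.  33. -20.  87.  -4.  64.  14.]
w -1 0.01 [  24.   47.   24.   98.  -41.   51. -129.]
w -1 0.2 [  20.   35.   30.   88.  -32.   71. -140.]
w2 1 0.01 [  9.  45. -27. 102.   7.  35. -12.]
w2 1 0.2 [ 14.  33. -35.  92.   4.  57. -14.]
w2 -1 0.01 [ -14.   43.   11.  103.  -37.   40. -152.]
w2 -1 0.2 [ -41.   45.   65.   94.  -55.   79. -139.]
```

```bash
sed -i 's/^T=.*/T=np.radians(8)/' h.py; python3 - <<'E'
from h import *
xy=b2w(-.14,-.340)
for s in(1,-1):
    try:
        manip.move_ptp(*pose(xy,BY,.24,s)); print('sign',s); break
    except manip.PlanningError as e: print(e)
print(st(),np.round(manip.observe()['joints']))
p,R=pose(xy,BY,.03,s)
try:
    print(manip.line_to(p,R,vel=.15)); print(st(),np.round(manip.observe()['joints']))
    print(manip.line_to(pose(xy,BY,-.008,s)[0],R,vel=.02,max_force=4))
    print(st(), 'nominal zc', manip.observe()['tool_pos'][2]-pose(xy,BY,0,s)[0][2])
except manip.PlanningError as e: print('PE',e)
E
```

```text
sign 1
(3.05, array([ 0.4703, -0.0058,  0.2493]), array([ 0.3,  0.7, -0.2])) [ 14.  10. -23. 115.   6.  47. -97.]
False
(4.6, array([ 0.4704, -0.0051,  0.0399]), array([ 0.1, -0.1,  0.4])) [   2.   29.  -10.  131.   24.   12. -114.]
PE the arm cannot follow that straight line within its joint ranges
```

```bash
sed -i 's/^T=.*/T=np.radians(10)/' h.py; cat >> h.py <<'E'
def dirv(yaw): return np.array([-np.sin(yaw),np.cos(yaw)])
def path(p0,y0,p1,y1,r,tail):
    """body-centre path: arc y0->-phi, line, arc ->y1, line of length tail; returns list of (xy,yaw) or None"""
    from scipy.optimize import fsolve
    def seg(phi,L):
        P=[(np.array(p0,float),y0)]
        def arc(a,b):
            n=max(2,int(np.ceil(abs(b-a)/np.radians(7))))
            for k in range(n):
                A=a+(b-a)*k/n; B=a+(b-a)*(k+1)/n
                P.append((P[-1][0]+dirv((A+B)/2)*r*abs(B-A),B))
        arc(y0,phi); P.append((P[-1][0]+dirv(phi)*L,phi)); arc(phi,y1)
        P.append((P[-1][0]+dirv(y1)*tail,y1)); return P
    sol=fsolve(lambda v: seg(*v)[-1][0]-np.array(p1),[-.4,.1])
    return seg(*sol),sol
def push(P,half,zc,vel=.06,off=0):
    for c,yaw in P:
        p,R=pose(c-dirv(yaw)*(half+off),yaw+np.pi/2,zc); manip.line_to(p,R,vel=vel)
E
python3 - <<'E'
from h import *
b0=np.array([.5546,.0045]); yb=np.radians(13.1)
P,s=path(b0,yb,b2w(0,-.112),BY,.12,.015); print(np.degrees(s[0]),s[1],[(np.round(c,3).tolist(),round(np.degrees(y),1)) for c,y in P])
a=b0-dirv(yb)*.085
p,R=pose(a,yb+np.pi/2,.24)
manip.line_to(np.array(manip.observe()['tool_pos'])+[0,0,.20],vel=.3)
manip.move_ptp(p,R)
manip.line_to(pose(a,yb+np.pi/2,.025)[0],R,vel=.2)
print(manip.line_to(pose(a,yb+np.pi/2,-.012)[0],R,vel=.02,max_force=4))
print(st(),'nominal zc',manip.observe()['tool_pos'][2]-pose(a,yb+np.pi/2,0)[0][2])
E
```

```text
-21.965081754292733 0.09529041681629537 [([0.555, 0.004], np.float64(13.1)), ([0.552, 0.017], np.float64(7.3)), ([0.552, 0.029], np.float64(1.4)), ([0.552, 0.041], np.float64(-4.4)), ([0.553, 0.053], np.float64(-10.3)), ([0.556, 0.065], np.float64(-16.1)), ([0.56, 0.077], np.float64(-22.0)), ([0.596, 0.165], np.float64(-22.0)), ([0.6, 0.178], np.float64(-15.3)), ([0.603, 0.192], np.float64(-8.6)), ([0.604, 0.206], np.float64(-1.9)), ([0.604, 0.22], np.float64(4.8)), ([0.603, 0.235], np.float64(4.8))]
False
(10.24, array([ 0.5768, -0.0907, -0.003 ]), array([0.1, 0.2, 0.3])) nominal zc -0.011916096573009871
```

```bash
python3 - <<'E'
from h import *
o=manip.observe(); R=np.array(o['tcp_rot']); p=np.array(o['tool_pos'])
print(o['grip_width'], 'tilt',R[:,2])
print(manip.line_to(p-[0,0,.012],R,vel=.01,max_force=4)); print(st())
c=snap('side'); a=proj(c,p); u,v=map(int,a); print(a)
cr=c['pixels'][max(0,v-70):v+40,max(0,u-70):u+70]; cv2.imwrite('pics/tip.png',cv2.resize(cr,None,fx=5,fy=5,interpolation=cv2.INTER_CUBIC))
E
```

```text
0.5039359496773641 tilt [-0.039224    0.16909464 -0.98481901]
True
(11.04, array([ 0.5768, -0.0907, -0.011 ]), array([-0.5, -1. ,  5.9]))
(np.float64(250.10367326357417), np.float64(202.04433729643287))
```

View pics/tip.png

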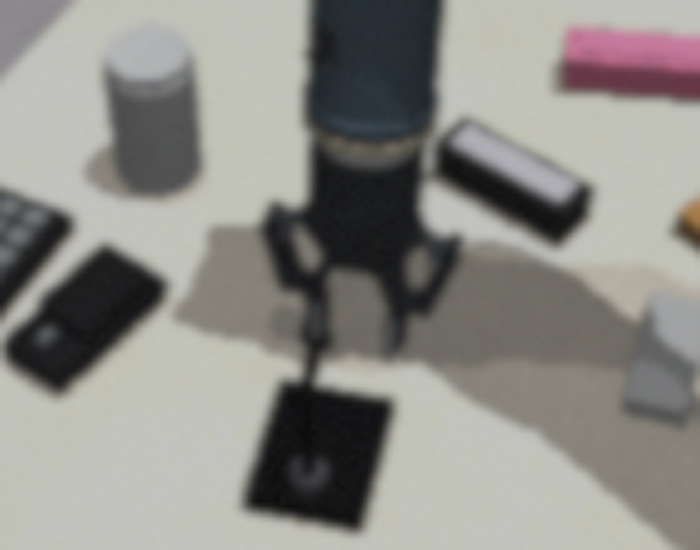

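The crop shows the half-open fingers touching the desk behind the bungee, around (360,350). The tips sit about 24 mm farther back than nominal, so I'm using the touched height from here on.

```bash
sed -i 's/ext=manip.tip_extent if/ext=-.013 if/' h.py; python3 - <<'E'
from h import *
b0=np.array([.5546,.0045]); yb=np.radians(13.1)
P,s=path(b0,yb,b2w(0,-.112),BY,.12,.015)
push([P[0]],.05,.010,.05,off=.02)
push([P[0]],.05,.010,.03,off=0); print(st())
push(P[1:7],.05,.010,.06); print(st())
c=snap('top'); cv2.imwrite('pics/t2.png',cv2.resize(np.clip(c['pixels'][130:230,170:300]*1.3,0,255).astype('uint8'),None,fx=6,fy=6,interpolation=cv2.INTER_CUBIC))
E
```

```text
(12.47, array([ 0.5679, -0.0527, -0.0047]), array([-0.2, -0.7, -0.1]))
(14.72, array([ 0.5386,  0.0223, -0.0047]), array([-0.4, -0.6, -0.6]))
```

View pics/t2.png

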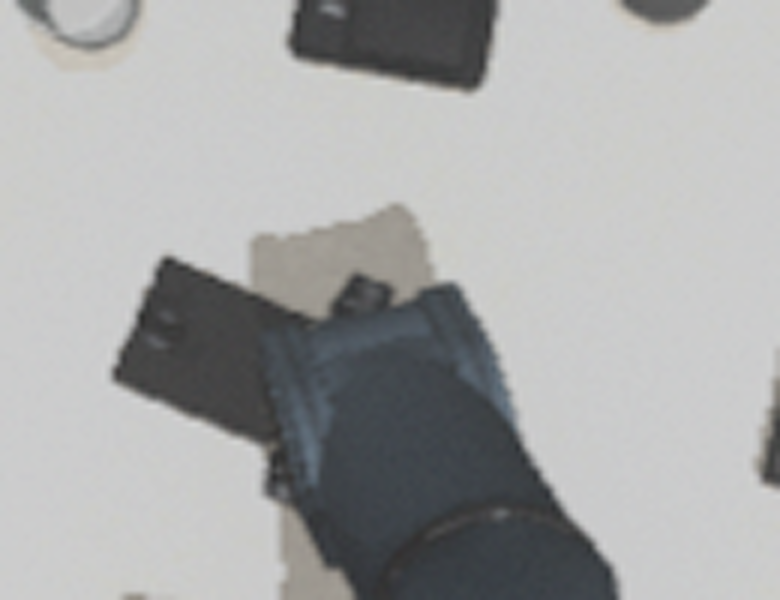

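The bungee has turned and follows the fingers. Its back corners are at (168,257) and (115,378) in the crop. I'll compute its pose, replan, and push on to the box.

```bash
cat > m.py <<'E'
from h import *
def frombk(c,a,b,s,ox,oy,z=.018,half=.05):
    A,B=[ray(c,(u+.5)/s-.5+ox,(v+.5)/s-.5+oy,z)[:2] for u,v in(a,b)]
    e=A-B; yaw=np.arctan2(e[1],e[0]); print('width',np.linalg.norm(e)); return (A+B)/2-dirv(yaw)*half,yaw
E
python3 - <<'E'
from m import *
c=manip.camera('top')
p,y=frombk(c,(168,257),(115,378),6,170,130); print(p,np.degrees(y))
P,s=path([.5546,.0045],np.radians(13.1),b2w(0,-.112),BY,.12,.015); print(P[6],np.degrees(P[6][1]))
E
```

```text
width 0.07703453082326586
[0.5569834  0.07401554] -22.719995105395096
(array([0.5601901 , 0.07661439]), np.float64(-0.3833629970821403)) -21.965081754292733
```

```bash
python3 - <<'E'
from h import *
P,s=path([.5546,.0045],np.radians(13.1),b2w(.003,-.112),BY,.12,.015)
push(P[7:],.05,.010,.07); print(st())
c,y=P[-1]
p,R=pose(c-dirv(y)*(.05-.012),y+np.pi/2,.010)
print(manip.line_to(p,R,vel=.03,max_force=10),st())
manip.line_to(pose(c-dirv(y)*.09,y+np.pi/2,.010)[0],R,vel=.1)
p=manip.observe()['tool_pos']; manip.line_to(np.array(p)+[0,0,.2],R,vel=.3)
w=np.array([.5393,-.2732]); manip.move_ptp(*pose(w-dirv(np.radians(-14))*.08,np.radians(76),.2)); print(st())
c=snap('top'); cv2.imwrite('pics/t3.png',cv2.resize(np.clip(c['pixels'][130:220,100:230]*1.3,0,255).astype('uint8'),None,fx=6,fy=6,interpolation=cv2.INTER_CUBIC))
E
```

```text
(18.38, array([ 0.6104,  0.1772, -0.0047]), array([ 0.6, -0.7,  0.3]))
True (18.68, array([ 0.6105,  0.1805, -0.0052]), array([ 1.2, -0.6,  0.2]))
(21.93, array([ 0.5189, -0.3574,  0.1855]), array([-0. , -0.3,  0.8]))
```

View pics/t3.png

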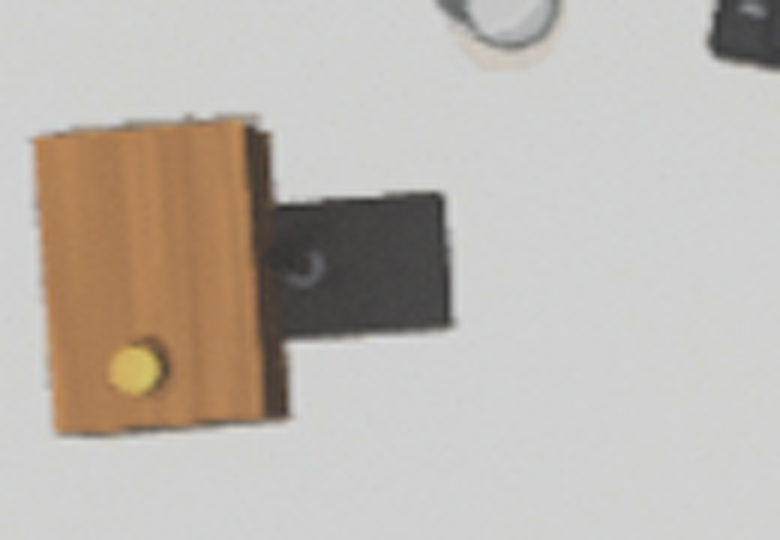

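The bungee looks flat against the box. Its front corners are at (443,193) and (453,326), and the box base edge runs from (270,132) to (290,418). I'll check the gap in numbers.

```bash
python3 - <<'E'
from m import *
c=manip.camera('top')
p,y=frombk(c,(443,193),(453,326),6,100,130,half=0); print('front mid',p,np.degrees(y),'boxframe',Rb.T@(p-BOX))
for u,v in((270,132),(290,418)): print(Rb.T@(ray(c,(u+.5)/6-.5+100,(v+.5)/6-.5+130,0)[:2]-BOX))
w=np.array([.5393,-.2732])
for r in(.3,.2,.15):
    P,s=path(w,np.radians(-12.2),p-dirv(y)*.02,y,r,.03); print(np.degrees(s[0]),s[1])
E
```

```text
width 0.07809969137780393
front mid [0.60946652 0.18694241] 5.310101105762502 boxframe [ 0.00255909 -0.16033405]
[ 0.08714061 -0.05754631]
[-0.08242309 -0.05855628]
-12.251434486528918 0.32605517557266184
-11.502420873127326 0.3567238572973908
-11.173501862096344 0.37180753394249444
```

```bash
python3 - <<'E'
from h import *
f=np.array([.6095,.1869]); y=np.radians(5.0); h=y+np.pi/2
manip.move_ptp(*pose(f-dirv(y)*.04,h,.2)); 
R=pose(f,h)[1]
manip.line_to(pose(f-dirv(y)*.04,h)[0],R,vel=.25)
manip.line_to(pose(f-dirv(y)*.006,h)[0],R,vel=.08); print(st())
for k in(0,1):
    print(manip.line_to(pose(f+dirv(y)*(.012+.004*k),h)[0],R,vel=.02,max_force=12),st())
o=manip.observe()['tool_pos']; print('nominal contact boxframe',Rb.T@(np.array(o)[:2]-pose(f,h)[0][:2]+f-BOX))
manip.line_to(pose(f-dirv(y)*.04,h)[0],R,vel=.15)
manip.line_to(pose(f-dirv(y)*.04,h,.2)[0],R,vel=.3)
w=np.array([.5393,-.2732]); manip.move_ptp(*pose(w-dirv(np.radians(-12.2))*.06,np.radians(77.8),.2)); print(st())
E
```

```text
(25.35, array([ 0.6107,  0.1728, -0.0047]), array([ 0.6, -1.1,  0.6]))
True (25.94, array([ 0.61  ,  0.1805, -0.0052]), array([ 0.4, -0.5,  0.1]))
True (26.27, array([ 0.6098,  0.1804, -0.0059]), array([ 0.5, -0.6,  0.1]))
nominal contact boxframe [ 0.00228313 -0.15829378]
(29.27, array([ 0.5258, -0.3384,  0.1855]), array([ 0.7,  0.2, -0.1]))
```

The push stopped twice at the same place with a firm force, so the bungee is against the box. Next is the weight.

```bash
python3 - <<'E'
from h import *
f=np.array([.6095,.1855]); y=np.radians(4.9)
P,s=path([.5393,-.2732],np.radians(-12.2),f-dirv(y)*.02,y,.2,.03)
print(len(P),[(np.round(c,3).tolist(),round(float(np.degrees(a)),1)) for c,a in P])
i=next(k for k in range(1,len(P)) if np.linalg.norm(P[k][0]-P[k-1][0])>.1)
push([P[0]],.02,.014,.2,off=.04)
push([P[0]],.02,.014,.05,off=.0)
push(P[1:i+1],.02,.014,.08); print(st())
c=snap('top'); cv2.imwrite('pics/t4.png',cv2.resize(np.clip(c['pixels'][130:230,140:270]*1.3,0,255).astype('uint8'),None,fx=6,fy=6,interpolation=cv2.INTER_CUBIC))
E
```

```text
8 [([0.539, -0.273], -12.2), ([0.54, -0.272], -11.8), ([0.54, -0.271], -11.4), ([0.611, 0.079], -11.4), ([0.613, 0.098], -6.0), ([0.614, 0.117], -0.5), ([0.614, 0.136], 4.9), ([0.611, 0.166], 4.9)]
(36.41, array([ 0.6041,  0.0498, -0.0008]), array([-1.8, -6.8,  3.8]))
```

View pics/t4.png

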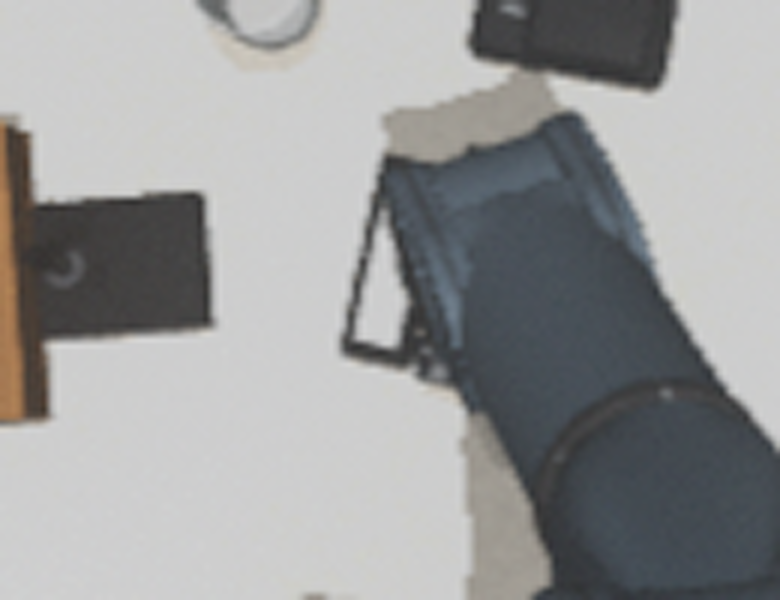

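The weight's leading corners are at (388,153) and (343,353), and the bungee hasn't moved. I'll measure the weight's pose before going on.

```bash
python3 - <<'E'
from m import *
c=manip.camera('top')
p,y=frombk(c,(388,153),(343,353),6,140,130,z=.036,half=.02); print(p,np.degrees(y),'box',Rb.T@(p-BOX),)
for r in(.3,.2,.12):
    f=np.array([.6095,.1855]); yb=np.radians(4.9)
    P,s=path(p,y,f-dirv(yb)*.02,yb,r,.02); print(np.degrees(s[0]),s[1],len(P))
E
```

```text
width 0.11863522785467921
[0.60883547 0.07340939] -11.754014371971056 box [-0.00756995 -0.27341608]
-4.386440748398771 -0.01456390934602643 7
-20.260467084151976 -0.04548399851586089 9
-3.0547125906444577 0.03758725666120227 7
```

```bash
python3 - <<'E'
from h import *
f=np.array([.6095,.1855]); y=np.radians(4.9)
P,s=path([.5393,-.2732],np.radians(-12.2),f-dirv(y)*.02,y,.2,.03)
push(P[4:7],.02,.014,.06)
push([(P[7][0]-dirv(y)*.004,y)],.02,.014,.05); print(st())
c=P[7][0]; R=pose(c,y+np.pi/2)[1]
for k in(0,1): print(manip.line_to(pose(c-dirv(y)*(.02-.014-.004*k),y+np.pi/2,.014)[0],R,vel=.02,max_force=14),st())
manip.wait(.3)
manip.line_to(pose(c-dirv(y)*.07,y+np.pi/2,.014)[0],R,vel=.1)
manip.line_to(pose(c-dirv(y)*.07,y+np.pi/2,.2)[0],R,vel=.3)
manip.move_ptp(*pose([.55,-.3],y+np.pi/2,.2)); print(st())
c=snap('top'); cv2.imwrite('pics/t5.png',cv2.resize(np.clip(c['pixels'][130:230,100:230]*1.3,0,255).astype('uint8'),None,fx=6,fy=6,interpolation=cv2.INTER_CUBIC))
E
```

```text
(38.58, array([ 0.6139,  0.1336, -0.0007]), array([-0. ,  0.7, -0.1]))
True (39.18, array([ 0.6135,  0.1407, -0.0011]), array([ 1.1, -0.6,  0.8]))
True (39.53, array([ 0.6133,  0.1405, -0.0017]), array([ 0.8, -1.7,  0.5]))
(42.77, array([ 0.5516, -0.3065,  0.1854]), array([0.6, 0.4, 0.7]))
```

View pics/t5.png

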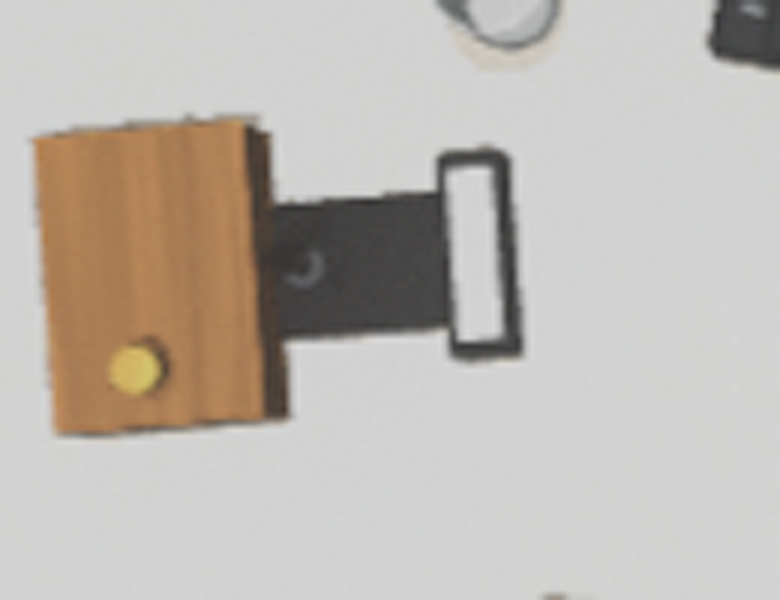

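The weight sits flat on the foot's front edge at (445,260). It is centred within about 5 mm, and its push stopped 40 mm short of where the bungee's did, which matches the weight's depth. Handing in.

```bash
python3 -c "
from rig import manip
print(manip.job_done())"
```

```text
the job is handed in; nothing more can be done
None
```

I handed the job in at about 43 s of the 72 s, verdict not shown: in the last picture the bungee is flat against the box near mid-side, and the weight is flat on its front edge, centred to about 5 mm, with the arm clear.

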